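# Prop the drying cabinet ajar on the third hole of its stay

## Robot

A 6-joint arm with a two-finger parallel gripper is mounted at the origin on the work surface. World frame = base frame: x ahead of the robot, y to its left, z up, the work surface at z = 0. Lengths are in mm, angles in rad, forces in N, time in s.
With the tool pointing down it reaches from about 350 to 775 mm from the base axis. Payload 7.3 kg.
Tool frame: the origin (TCP) lies midway between the tips of the shut fingers; the grasp point (between the pads) lies 19 mm behind it; z points along the fingers, y is the line along which they close (so a half turn about z gives the same grasp; the last joint's range is limited). The gripper opens to 92 mm and grips with 3 to 60 N. Pads are 19 mm wide; open, the fingers measure 130 mm over their backs; the gripper's body (75 mm by 190 mm) begins 47 mm behind the grasp point.
Start: joints at [1.058, 0.342, 1.524, -0, 1.275, -0.146], TCP at [188.268, 490.102, 226.741] pointing down, gripper open.
Joint ranges: [-2.53, 2.53], [-0.77, 2.02], [0.04, 2.7], [-1, 4.14], [0.28, 2.66], [-3.11, 3.11]. Speed limits (rad/s): [2.57, 2.57, 3.14, 3.14, 3.14, 3.14].

## Interface

Orientations are given as [roll, pitch, yaw] about the fixed x, y, z axes, in that order (R = Rz(yaw) Ry(pitch) Rx(roll)).
In Python, from plant import bot gives the robot as it stands. The module is installed in compiled form; this text tells all that it offers.
- The arm moves only by the shell command python3 -m crank 'ROWS' [OPENING]. ROWS is JSON, a list of rows, each a list of 6 numbers: the shift along the tool's x, y, z in m, then the turn, a rotation vector about the tool's x, y, z in rad. In form: [[dx, dy, dz, wx, wy, wz], ...]. A call has 1 to 5 rows; each row shifts and turns the commanded pose from where the row before left it, along the tool's axes as they then stand; what a row does not reach is not made up. A row lasts 1/8 s, in which the tool goes at most 62.5 mm and 10.7 degrees, less where a joint would pass 70% of its speed; a pose out of reach is approached as far as the arm can. A call is refused whole if a number of a shift passes 0.0625 or a number of a turn 0.188, either way. A call with a gripper value outside its range is refused whole. OPENING is the opening in per cent of the stroke, from 0 (shut) to 100 (fully open), set as the call begins (- or left out, the last holds). The fingers move at their own pace and stop on an object; the grip force is fixed at half the most. Time passes only in rows, so rows that do not move let the fingers close. It gives the time, the measured TCP pose, the force, the opening and the grip force at its end, in the units of the state.
- bot.get_obs(): the state, without advancing time (a new reading comes with each control period).
- bot.capture(name): name is "scene" or "top" or "wrist"; returns a dict with "color" (400x640x3 uint8, blue, green, red), "fov_y" (degrees; the focal length in pixels is half the picture's height over the tangent of half this angle, whatever the lens; pixels are square), "cx", "cy" (the principal point, pixels), "k1" (the pictures are not rectified: a ray, as slopes to the right and down, at radius r is drawn at 1 + k1 r^2 times it, then the intrinsics apply), "extrinsics" (4x4, takes a point from world to camera coordinates); the wrist camera has in their place "tool_from_camera" (4x4, takes a point from camera to tool coordinates, whose origin is the TCP and whose axes are the flange's). Camera axes: x right, y up, looking along -z (the intrinsics and any distortion apply to the point x, -y, -z); pixel columns grow to the right and rows downward; lengths in mm; the calibration is good to about 2 mm. A picture is of the moment at which its call begins: read the wrist's pose just before it. There is no depth.
- bot.close_job(): hands the job in; it is judged then, once.
The state is a dict: "time": time; "joint_positions": joint angles; "dq": joint speeds; "tau": joint torques, N m; "tool_pos": TCP position; "tcp_rot": TCP orientation; "contact_force": force on the tool from outside, world axes, zero at the start; "moment": the same for the moment, N m; "grip_width": finger opening in mm; "finger_force": force on a finger pad.
Only numpy, scipy, OpenCV 4.12 (cv2) and the standard library are available. Lean on these libraries where they do the work, as an engineer would, in place of code of your own. Each camera call takes 0.05 s, during which the arm holds its last target. There are 200 camera calls.

## Task

Prop the drying cabinet's door ajar: take its steel stay bar by the upright wooden knob, lift it, swing the door open with it, and drop the third hole counted from the door over the peg on the cabinet's roof, so that the bar lies fully down on the peg plate. The peg is clamped somewhere along its slot, so feel for it lightly with the bar and never lean on the bar or drive it against the peg. Leave the tin, the jar and the cork block on the roof where they stand, and let go of the knob.

Things in the scene. Friction and masses are not known exactly. Their poses are not given: they have to be found in the camera images.
- cabinet: Plywood drying cabinet fixed on the bench, 300 deep, 290 wide, roof 170 mm above the bench. Origin on the bench right under the vertical hinge axis of the door; x points from the door to the cabinet's back, y to its left, z up. The roof reaches from x = 12 to 312 mm and from y = -278 to 12 mm. The peg plate, 64 x 34 x 6 mm steel, is screwed onto the roof.
- slot (a point): Slot centre of the peg plate, on the plate's top, 176 mm above the bench, at x = 60, y = -130 mm in the cabinet's axes; same axes, slot along x. A steel peg is clamped in the slot: 10 mm across, 14 mm up from the plate, flat top with 1 mm chamfer. It never moves, but may stand anywhere up to 13 mm either way from the slot's centre along x (0 across); where is not reported.
- door (a joint): Opening angle of the door, rad: 0 shut, grows as its free right edge swings out to the robot, at most 1.2. Starts nearly shut. Its hinge is stiff by friction (0.25 N m): the door stays where it is left. At angle t the stay's pivot is at x = -200 sin t, y = -200 cos t mm in the cabinet's axes. With the third hole on the peg the door stands 0.35 to 0.56 rad open.
- pivot (a point): The stay's pivot on the door's top edge, 200 mm from the hinge axis, in the plane of the bar's underside (176 mm above the bench). Here the bar turns freely to the sides and lifts like a lid (0 to 0.9 rad), never below level. x along the bar to the knob.
- hole3 (a point): Centre of the third hole from the door, on the underside of the flat steel bar (286 x 26 x 5 mm); x along the bar away from the door. Five round 13 mm holes lie 92, 124, 156, 188 and 220 mm from the pivot; this is the 156 one. Bar: 0.18 to 0.29 kg, knob 0.04 kg. At the start the bar lies level, right of the peg. With no hole over the peg it rests on the peg's top, 14 mm higher there.
- knob (a point): Grip point on the upright round wooden knob, 22 mm in diameter, 50 mm tall, on the bar's centre line 250 mm from the pivot. The knob starts 8 mm above the bar's upper face; this point is on its axis 35 mm above that face (40 mm above the underside). It is sprung: it gives 6 mm up or down along its steel stem, 1.5 N per mm. x along the bar away from the door, z along the knob.
- tin_mid (a point): Middle of a small dark tin, 42 mm in diameter, 45 mm high, on the roof at the back left. Not to be moved.
- jar_mid (a point): Middle of a small amber jar, 32 mm in diameter, 50 mm high, on the roof at the front left. Not to be moved.
- cork_mid (a point): Middle of a cork sanding block, 45 x 28 x 22 mm, on the roof at the front right. Not to be moved.

How it is judged:
By the outcome, as a careful person would: the job done as asked, in the order asked, and still so for the second after the job is handed in, with the robot touching nothing.
It also fails if it takes over 61 s, if anything falls off the work surface, if the arm or the gripper's body presses on something with over 40 N, if the wrist force passes 120 N, or if a joint passes its speed limit or range.

## Working session

There is one attempt and no reset: what is moved stays moved. The work goes in short steps, Python scripts to look and compute and a shell command to move; the robot and the scene stay as the last step left them, time stands still between calls to the robot, and variables do not carry over. Pictures are saved under pics/ and viewed, at most 10 in all, crops included, and the job is handed in when it is done.

```bash
mkdir -p pics; python3 - <<'E'
from plant import bot
import cv2,numpy as np
o=bot.get_obs()
print(o)
for n in("scene","top"):
    c=bot.capture(n); cv2.imwrite(f"pics/{n}0.png",c["color"]); print(n,{k:(np.round(v,4).tolist() if k!="color" else 0) for k,v in c.items()})
E
```

```text
{'time': 0.0, 'joint_positions': array([ 1.05801314e+00,  3.42760554e-01,  1.52499546e+00,  2.02041939e-05,
        1.27543598e+00, -1.46011495e-01]), 'dq': array([ 5.20697480e-04,  3.43641995e-05, -6.01578381e-05, -3.44804336e-05,
        1.46300761e-03, -1.68927277e-03]), 'tau': array([-2.69729033e-03, -4.31249321e+01, -2.44215631e+01,  7.14535592e-02,
        5.60801430e-02, -9.43563828e-05]), 'tool_pos': array([188.04358477, 489.73071614, 226.03287072]), 'tcp_rot': array([-3.14001314e+00, -2.51807008e-04,  2.77481487e+00]), 'contact_force': array([-0.14120912, -0.23044064,  0.29336411]), 'moment': array([0.05363436, 0.01919759, 0.04066316]), 'finger_force': 0.0, 'grip_width': 91.67770896612863}
scene {'color': 0, 'fov_y': 55.7017, 'cx': 326.7846, 'cy': 203.6445, 'k1': -0.0169, 'extrinsics': [[-0.8625, 0.5061, 0.0052, 442.4513], [-0.2858, -0.4955, 0.8203, 25.7958], [0.4177, 0.706, 0.572, -1047.0391], [0.0, 0.0, 0.0, 1.0]]}
top {'color': 0, 'fov_y': 57.398, 'cx': 323.7674, 'cy': 202.8925, 'k1': 0.0132, 'extrinsics': [[0.1109, -0.9938, -0.0007, -30.878], [0.9724, 0.1083, 0.2068, -561.076], [-0.2054, -0.0236, 0.9784, -755.2182], [0.0, 0.0, 0.0, 1.0]]}
```

View pics/scene0.png

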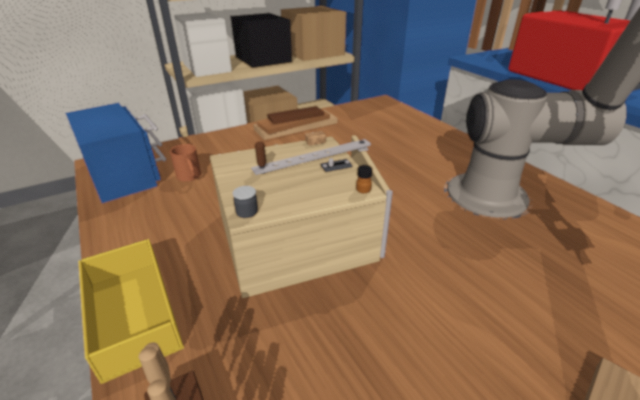

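View pics/top0.png

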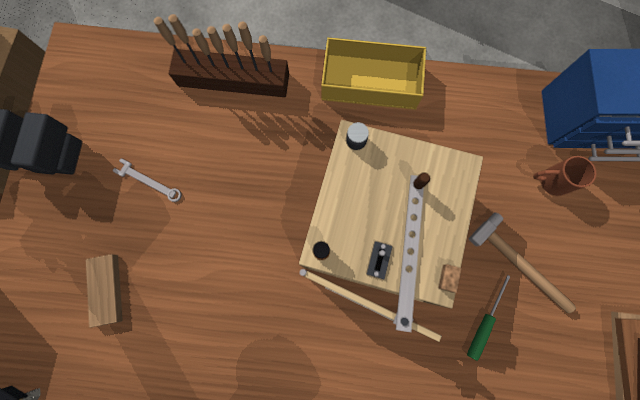

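The scene view shows the cabinet with the bar lying across its roof. In the top view the roof corners are near (342,122), (482,156), (453,307) and (300,262). The knob is at (421,181), the pivot at (404,323), and the peg plate at (379,260). I'll enlarge this area.

```bash
python3 - <<'E'
import cv2
im=cv2.imread("pics/top0.png")[110:345,290:490]
cv2.imwrite("pics/crop0.png",cv2.resize(im,(500,588),interpolation=cv2.INTER_CUBIC))
E
```

```text
(no output)
```

View pics/crop0.png

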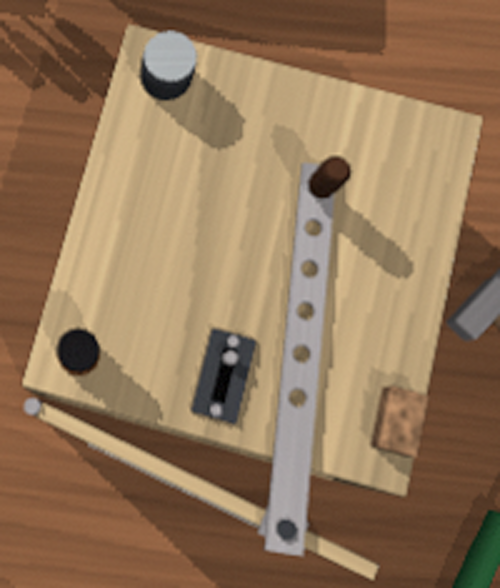

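The crop shows the roof corners (crop px) at (128,25), (481,117), (407,494) and (25,385). The plate corners are at (212,328), (258,340), (238,424) and (192,412), and the peg top is a bright disc near (230,357). The holes run from (297,397) to (313,228), the pivot bolt is at (287,530), and the knob top is near (338,165).

```bash
cat > h.py <<'E'
import numpy as np, cv2
from scipy.optimize import least_squares
from scipy.spatial.transform import Rotation as R
def proj(c,P,T=None):
    T=c["extrinsics"] if T is None else T
    P=np.atleast_2d(P); p=(np.c_[P,np.ones(len(P))]@np.asarray(T).T)[:,:3]
    a=p[:,0]/-p[:,2]; b=-p[:,1]/-p[:,2]; r=1+c["k1"]*(a*a+b*b)
    h,w=c["color"].shape[:2]; f=h/2/np.tan(np.radians(c["fov_y"])/2)
    return np.c_[c["cx"]+f*a*r,c["cy"]+f*b*r]
def wristT(c,pos,rpy):
    M=np.eye(4);M[:3,:3]=R.from_euler('xyz',rpy).as_matrix();M[:3,3]=pos
    return np.linalg.inv(M@np.asarray(c["tool_from_camera"]))
def cab(q,P):
    P=np.atleast_2d(P).astype(float); c,s=np.cos(q[2]),np.sin(q[2])
    return np.c_[q[0]+c*P[:,0]-s*P[:,1],q[1]+s*P[:,0]+c*P[:,1],P[:,2]]
def pivot(t): return np.array([-200*np.sin(t),-200*np.cos(t),176.])
E
python3 - <<'E'
from h import *; from plant import bot
c=bot.capture("top")
o=np.array([[128,25],[481,117],[407,494],[25,385],[212,328],[258,340],[238,424],[192,412],[287,530],[313,228],[309,268],[305,310],[301,353],[297,397],[230,357],[338,165],[320,188]])/2.5+[290,110]
def model(v):
    q=v[:3];t,b,s=v[3:]
    p=pivot(t); u=np.array([np.cos(b),np.sin(b),0])
    L=[[312,12,170],[312,-278,170],[12,-278,170],[12,12,170],[92,-113,176],[92,-147,176],[28,-147,176],[28,-113,176]]
    L+= [p+[0,0,9]]+[p+u*d+[0,0,4] for d in (220,188,156,124,92)]+[[60+s,-130,190],p+u*250+[0,0,63],p+u*250+[0,0,13]]
    return proj(c,cab(q,L))
best=None
for y in (-2,-1,0,1,2,3):
    r=least_squares(lambda v:(model(v)-o).ravel(),[550,-100,y,.1,0,0],x_scale=[50,50,.3,.1,.1,5])
    if best is None or r.cost<best.cost: best=r
v=best.x; print(np.round(v,3),best.cost); print(np.round((model(v)-o),1).tolist())
q=v[:3];p=pivot(v[3]);k=p+np.array([np.cos(v[4]),np.sin(v[4]),0])*250+[0,0,40]
print("knob w",cab(q,k),"piv",cab(q,p),"slot",cab(q,[60,-130,176]))
np.save("v.npy",v)
E
```

```text
[ 4.02952e+02  5.24090e+01 -1.62000e-01  1.64000e-01  1.37000e-01
  1.23470e+01] 5.32316931316276
[[-0.4, -0.9], [1.0, -0.9], [0.1, 1.1], [-1.5, 0.5], [0.2, -0.5], [-0.3, -0.3], [-0.5, 0.1], [-0.3, -0.2], [0.5, -0.1], [-0.0, -0.4], [0.1, 0.1], [0.3, 0.2], [0.4, 0.2], [0.4, 0.2], [0.6, 0.1], [-0.3, 1.0], [-0.3, -0.9]]
knob w [[ 588.71522754 -143.33550113  216.        ]] piv [[ 338.79496749 -137.02173682  176.        ]] slot [[441.18805628 -85.56931803 176.        ]]
```

```bash
cat >> h.py <<'E'
def M(pos,rot):
    m=np.eye(4);m[:3,:3]=rot.as_matrix();m[:3,3]=pos;return m
def now():
    from plant import bot
    o=bot.get_obs(); return M(o["tool_pos"],R.from_euler('xyz',o["tcp_rot"])),o
def rows(A,B,n,show=True):
    """n equal rows from pose A to pose B, tool axes, m/rad"""
    w=R.from_matrix(A[:3,:3].T@B[:3,:3]).as_rotvec(); out=[];C=A.copy()
    for i in range(1,n+1):
        D=M(A[:3,3]+(B[:3,3]-A[:3,3])*i/n,R.from_matrix(A[:3,:3])*R.from_rotvec(w*i/n))
        E=np.linalg.inv(C)@D; out.append(np.r_[E[:3,3]/1e3,R.from_matrix(E[:3,:3]).as_rotvec()].round(4).tolist()); C=D
    for r in out: print(r)
def grip(q,t,b,lift,dz=0):
    """TCP pose holding the knob (rigid with the bar), door t, bar yaw b (cab), lift angle"""
    Rb=R.from_euler('z',q[2]+b)*R.from_euler('y',-lift)
    pos=cab(q,pivot(t))[0]+Rb.apply([250,0,21+dz])
    return M(pos,Rb*R.from_euler('y',np.pi))
def target(s):
    from scipy.optimize import brentq
    P=np.array([60+s,-130.]); t=brentq(lambda t:np.hypot(*(P-pivot(t)[:2]))-156,.1,.8)
    d=P-pivot(t)[:2]; return t,np.arctan2(d[1],d[0])
E
python3 - <<'E'
from h import *
v=np.load("v.npy");q=v[:3]
t,b=target(v[5]);print("target t,b",t,b)
for l in (0,.15): 
  for a in ((v[3],v[4]),(t,b)):
    g=grip(q,*a,l);print(g[:3,3],R.from_matrix(g[:3,:3]).as_euler('xyz'))
print("knob cab",pivot(t)[:2]+250*np.array([np.cos(b),np.sin(b)]), pivot(v[3])[:2]+250*np.array([np.cos(v[4]),np.sin(v[4])]))
A,_=now();B=grip(q,v[3],v[4],0);B[2,3]=280
rows(A,B,14)
E
```

```text
target t,b 0.37475879661046724 0.3679874933256222
[ 588.71522754 -143.33550113  197.        ] [3.14159265e+00 2.22044605e-16 3.11633491e+00]
[545.38710552 -68.34200515 197.        ] [ 3.14159265e+00  2.22044605e-16 -2.93567662e+00]
[ 582.77169259 -143.18534893  234.12372576] [3.14159265 0.15       3.11633491]
[539.56727682 -69.55763139 234.12372576] [ 3.14159265  0.15       -2.93567662]
knob cab [160.05368727 -96.18459172] [ 214.91516568 -163.20375901]
[-0.0429, -0.032, -0.0038, -0.0001, -0.0, -0.0244]
[-0.0421, -0.033, -0.0038, -0.0001, -0.0, -0.0244]
[-0.0413, -0.034, -0.0038, -0.0001, -0.0, -0.0244]
[-0.0405, -0.035, -0.0038, -0.0001, -0.0, -0.0244]
[-0.0396, -0.036, -0.0038, -0.0001, -0.0, -0.0244]
[-0.0387, -0.0369, -0.0038, -0.0001, -0.0, -0.0244]
[-0.0378, -0.0379, -0.0038, -0.0001, -0.0, -0.0244]
[-0.0369, -0.0388, -0.0038, -0.0001, -0.0, -0.0244]
[-0.0359, -0.0397, -0.0038, -0.0001, -0.0, -0.0244]
[-0.0349, -0.0405, -0.0038, -0.0001, -0.0, -0.0244]
[-0.0339, -0.0414, -0.0038, -0.0001, -0.0, -0.0244]
[-0.0329, -0.0422, -0.0038, -0.0001, -0.0, -0.0244]
[-0.0319, -0.043, -0.0038, -0.0001, -0.0, -0.0244]
[-0.0308, -0.0438, -0.0038, -0.0001, -0.0, -0.0244]
```

```bash
python3 -m crank '[[-0.043,-0.032,-0.01,0,0,-0.0245],[-0.042,-0.033,-0.01,0,0,-0.0245],[-0.041,-0.034,-0.01,0,0,-0.0245],[-0.0405,-0.035,-0.01,0,0,-0.0245],[-0.0395,-0.036,-0.01,0,0,-0.0245]]' 100
python3 -m crank '[[-0.0385,-0.037,-0.003,0,0,-0.0245],[-0.038,-0.038,0,0,0,-0.0245],[-0.037,-0.039,0,0,0,-0.0245],[-0.036,-0.04,0,0,0,-0.0245],[-0.035,-0.0405,0,0,0,-0.0245]]'
python3 - <<'E'
from h import *
v=np.load("v.npy");q=v[:3]
A,_=now();B=grip(q,v[3],v[4],0);B[2,3]=280
print(A[:3,3]); rows(A,B,5)
E
```

```text
time: 0.78
tool_pos: [331.4, 262.5, 277.0]
tcp_rot: [3.142, 0.0, 2.898]
contact_force: [1.6, 0.7, -0.0]
grip_width: 92.1
finger_force: 0.0
time: 1.4
tool_pos: [474.8, 35.7, 279.6]
tcp_rot: [3.141, -0.0, 3.02]
contact_force: [-0.1, 0.5, 0.6]
grip_width: 91.9
finger_force: 0.0
[474.84064475  35.70001336 279.60502643]
[-0.0269, -0.0328, -0.0001, 0.0001, -0.0, -0.0192]
[-0.0263, -0.0333, -0.0001, 0.0001, -0.0, -0.0192]
[-0.0257, -0.0338, -0.0001, 0.0001, -0.0, -0.0192]
[-0.025, -0.0343, -0.0001, 0.0001, -0.0, -0.0192]
[-0.0243, -0.0348, -0.0001, 0.0001, -0.0, -0.0192]
```

```bash
python3 -m crank '[[-0.026,-0.032,0,0,0,-0.019],[-0.026,-0.033,0,0,0,-0.019],[-0.025,-0.033,0,0,0,-0.019],[-0.023,-0.031,0,0,0,-0.019],[0,0,0,0,0,0]]'
python3 - <<'E'
from h import *; from plant import bot
v=np.load("v.npy");q=v[:3]
A,o=now(); c=bot.capture("wrist"); T=wristT(c,A[:3,3],o["tcp_rot"])
im=c["color"].copy(); cv2.imwrite("pics/w1.png",im)
p=pivot(v[3]);u=np.array([np.cos(v[4]),np.sin(v[4]),0])
L=[p+u*250+[0,0,63],p+u*250+[0,0,5],p+u*220+[0,0,5],p+u*156+[0,0,5],p+u*92+[0,0,5],[60+v[5],-130,190]]
print(proj(c,cab(q,L),T).round(1).tolist(),A[:3,3],o["tcp_rot"])
E
```

```text
time: 2.02
tool_pos: [562.3, -102.5, 278.5]
tcp_rot: [3.141, -0.001, 3.093]
contact_force: [-0.6, 1.2, 0.0]
grip_width: 91.7
finger_force: 0.0
[[267.4, 259.6], [277.5, 231.8], [275.5, 202.2], [270.9, 132.5], [265.9, 53.2], [330.0, 77.4]] [ 562.28752589 -102.51160317  278.47811818] [ 3.14141943e+00 -1.37641968e-03  3.09301349e+00]
```

View pics/w1.png

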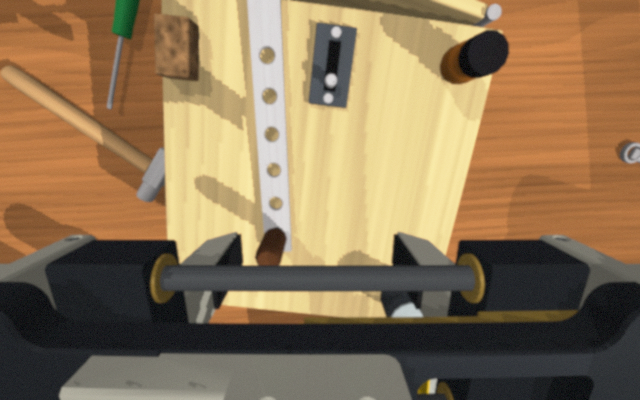

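The wrist view agrees with the model to about 1 px. Hole 3 is at (272,134) against a predicted (271,132.5), and the peg is at (330.5,80) against (330,77). Next I'll go over the knob and down.

```bash
python3 - <<'E'
from h import *
v=np.load("v.npy");q=v[:3]
A,_=now();B=grip(q,v[3],v[4],0);B[2,3]=260
print(A[:3,3]); rows(A,B,2); B[0,3]+=0;C=B.copy();C[2,3]=198;print();rows(B,C,3)
E
```

```text
[ 561.60839731 -101.07507465  278.75934928]
[-0.0146, -0.0205, 0.0093, 0.0004, -0.0008, -0.0112]
[-0.0143, -0.0206, 0.0094, 0.0004, -0.0008, -0.0112]

[0.0, 0.0, 0.0207, 0.0, 0.0, -0.0]
[0.0, 0.0, 0.0207, 0.0, 0.0, -0.0]
[0.0, 0.0, 0.0207, 0.0, 0.0, -0.0]
```

```bash
python3 -m crank '[[-0.0145,-0.0205,0.005,0,0,-0.011],[-0.0145,-0.0205,0.005,0,0,-0.011],[0,0,0,0,0,0],[0,0,0,0,0,0]]'
python3 - <<'E'
from h import *
v=np.load("v.npy");q=v[:3]
A,_=now();B=grip(q,v[3],v[4],0);B[2,3]=198
print(A[:3,3]); rows(A,B,4)
E
```

```text
time: 2.58
tool_pos: [588.5, -141.2, 269.9]
tcp_rot: [3.141, -0.0, 3.118]
contact_force: [0.3, 0.5, 0.3]
grip_width: 91.9
finger_force: 0.0
[ 588.53693073 -141.22568554  269.91011214]
[-0.0001, -0.0005, 0.018, 0.0002, -0.0001, 0.0005]
[-0.0001, -0.0005, 0.018, 0.0002, -0.0001, 0.0005]
[-0.0001, -0.0005, 0.018, 0.0002, -0.0001, 0.0005]
[-0.0001, -0.0005, 0.018, 0.0002, -0.0001, 0.0005]
```

```bash
python3 -m crank '[[-0.001,-0.002,0.024,0,0,0],[0,0,0.024,0,0,0],[0,0,0.023,0,0,0],[0,0,0,0,0,0]]'; python3 -m crank '[[0,0,0,0,0,0]]' 40;  python3 -m crank '[[0,0,0,0,0,0]]' 30
```

```text
time: 3.08
tool_pos: [588.8, -143.1, 197.7]
tcp_rot: [3.14, -0.003, 3.119]
contact_force: [0.6, -0.4, 0.2]
grip_width: 91.6
finger_force: 0.0
time: 3.2
tool_pos: [590.4, -144.1, 200.2]
tcp_rot: [-3.141, 0.002, 3.118]
contact_force: [0.6, 0.3, 0.3]
grip_width: 85.8
finger_force: 0.0
time: 3.32
tool_pos: [590.5, -144.5, 200.2]
tcp_rot: [-3.141, 0.002, 3.118]
contact_force: [1.1, 0.8, 0.6]
grip_width: 76.4
finger_force: 0.0
```

```bash
python3 -m crank '[[0,0,0,0,0,0],[0,0,0,0,0,0],[0,0,0,0,0,0],[0,0,0,0,0,0],[0,0,0,0,0,0]]' 30; python3 -m crank '[[0,0,0,0,0,0],[0,0,0,0,0,0],[0,0,0,0,0,0],[0,0,0,0,0,0]]' 0; python3 -m crank '[[0,0,0,0,0,0]]'
```

```text
time: 3.95
tool_pos: [590.0, -144.6, 198.7]
tcp_rot: [3.141, -0.0, 3.118]
contact_force: [-0.4, 0.2, -0.4]
grip_width: 29.2
finger_force: 0.0
time: 4.45
tool_pos: [590.0, -144.6, 198.7]
tcp_rot: [3.142, 0.0, 3.118]
contact_force: [0.5, -1.0, 1.0]
grip_width: 21.3
finger_force: 30.0
time: 4.58
tool_pos: [590.0, -144.6, 198.7]
tcp_rot: [3.142, 0.0, 3.118]
contact_force: [-0.8, 0.6, 0.3]
grip_width: 21.1
finger_force: 30.0
```

```bash
python3 - <<'E'
from h import *
v=np.load("v.npy");q=v[:3]
rows(grip(q,v[3],v[4],0,1.7),grip(q,v[3],v[4],.16,1.7),4)
t,b=target(v[5]);print()
for a in ((.23,.21),(.3,.285),(t,b)):
    print(a)
    n=3; rows(grip(q,v[3],v[4],.16,1.7) if a[0]==.23 else P,grip(q,*a,.16,1.7),n); P=grip(q,*a,.16,1.7)
E
```

```text
[0.0017, 0.0, -0.0099, -0.0, -0.04, -0.0]
[0.0013, 0.0, -0.0099, 0.0, -0.04, 0.0]
[0.0009, 0.0, -0.01, -0.0, -0.04, -0.0]
[0.0005, 0.0, -0.01, 0.0, -0.04, -0.0]

(0.23, 0.21)
[0.0043, 0.0074, -0.0007, -0.0039, 0.0, -0.0241]
[0.0041, 0.0075, -0.0007, -0.0039, 0.0, -0.0241]
[0.0039, 0.0076, -0.0006, -0.0039, 0.0, -0.0241]
(0.3, 0.285)
[0.0043, 0.0082, -0.0007, -0.004, -0.0, -0.0247]
[0.0041, 0.0083, -0.0007, -0.004, -0.0, -0.0247]
[0.0039, 0.0084, -0.0006, -0.004, 0.0, -0.0247]
(0.37475879661046724, np.float64(0.3679874933256222))
[0.0043, 0.0096, -0.0007, -0.0044, 0.0, -0.0273]
[0.004, 0.0097, -0.0006, -0.0044, -0.0, -0.0273]
[0.0037, 0.0098, -0.0006, -0.0044, 0.0, -0.0273]
```

```bash
python3 -m crank '[[0.002,0,-0.01,0,-0.04,0],[0.0015,0,-0.01,0,-0.04,0],[0.001,0,-0.01,0,-0.04,0],[0.0005,0,-0.01,0,-0.04,0],[0,0,0,0,0,0]]'
python3 -m crank '[[0.004,0.0075,-0.0005,-0.004,0,-0.024],[0.004,0.0075,-0.0005,-0.004,0,-0.024],[0.004,0.0075,-0.0005,-0.004,0,-0.024],[0,0,0,0,0,0],[0,0,0,0,0,0]]'
python3 - <<'E'
from h import *; from plant import bot
v=np.load("v.npy");q=v[:3]
A,o=now(); c=bot.capture("wrist"); cv2.imwrite("pics/w2.png",c["color"]); print(A[:3,3],o["tcp_rot"],o["contact_force"],o["moment"])
g=grip(q,.23,.21,.16,1.7);print(g[:3,3],R.from_matrix(g[:3,:3]).as_euler('xyz'))
E
```

```text
time: 5.2
tool_pos: [582.1, -144.6, 239.7]
tcp_rot: [-3.141, 0.162, 3.117]
contact_force: [0.3, -0.2, -1.8]
grip_width: 21.0
finger_force: 30.0
time: 5.82
tool_pos: [570.0, -121.8, 237.5]
tcp_rot: [3.141, 0.158, -3.092]
contact_force: [-1.3, 0.2, -1.5]
grip_width: 21.4
finger_force: 30.0
[ 569.97893456 -121.7888197   237.5181716 ] [ 3.14078836  0.15833188 -3.092391  ] [-1.29000249  0.20352442 -1.45636097] [0.01551924 0.48184957 0.02726903]
[ 569.4418475  -120.76378926  238.23961099] [-3.14159265  0.16       -3.09366411]
```

View pics/w2.png

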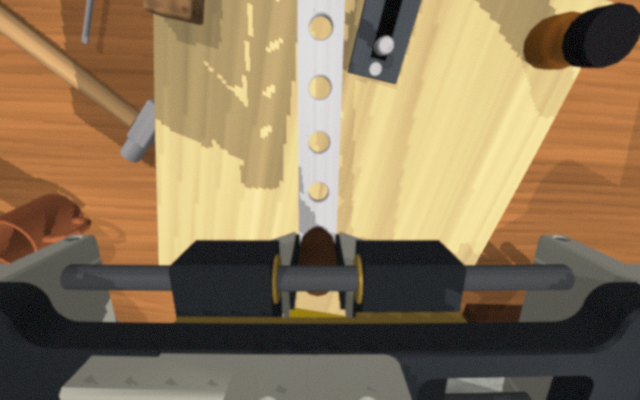

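The wrist view shows the holes at (318,190), (319,141), (319,87) (hole 3) and (320,27), and the peg top at (384,46).

```bash
cat >> h.py <<'E'
def onplane(c,T,uv,z):
    f=lambda p:proj(c,[p[0],p[1],z],T)[0]-uv
    return least_squares(f,[500,-80],x_scale=[10,10]).x
E
python3 - <<'E'
from h import *; from plant import bot
v=np.load("v.npy");q=v[:3]
c=bot.capture("wrist"); I=np.linalg.inv(np.asarray(c["tool_from_camera"]))
# holes in tool frame: x=-(d-250) , z: underside at 21+1.7 beyond TCP ; upper face 5 closer
for d,uv in ((220,(318,190)),(188,(319,141)),(156,(319,87)),(124,(320,27))):
    P=[250-d,0,17.2]; print(d,proj(c,P,I).round(1),uv)
T=wristT(c,[570.0,-121.8,237.5],[3.1408,.1583,-3.0924])
p=onplane(c,T,[384,46],190); print("peg w (wrist2)",p)
T=wristT(c,[562.0,-101.8,278.6],[3.1414,-.0014,3.093])
print("peg w (wrist1)",onplane(c,T,[330.5,80],190), "plate centre",onplane(c,T,[332.5,65],176),"corners",[onplane(c,T,x,176).round(1) for x in([318,23],[356,27],[347,107],[309,103])])
print("model peg",cab(q,[[60+v[5],-130,190],[60,-130,176]]))
E
```

```text
220 [[318.5 193.4]] (318, 190)
188 [[318.5 142.7]] (319, 141)
156 [[318.6  86.8]] (319, 87)
124 [[318.6  25.5]] (320, 27)
peg w (wrist2) [455.68738358 -87.86234156]
peg w (wrist1) [455.08197811 -86.49876236] plate centre [441.36375883 -83.63932354] corners [array([408.8, -94.4]), array([413.3, -63.2]), array([476.1, -72.1]), array([ 471.1, -105.3])]
model peg [[453.37294023 -87.56161454 190.        ]
 [441.18805628 -85.56931803 176.        ]]
```

```bash
python3 - <<'E'
from h import *
v=np.load("v.npy");v[0]+=1.5;v[1]-=.5;v[5]=12.6;np.save("v2.npy",v);q=v[:3]
t,b=target(v[5]);print(t,b,cab(q,[72.6,-130,190]))
A,o=now();B=grip(q,t,b,.16,1.7);C=grip(q,t,b,.125,1.7);print(A[:3,3],B[:3,3],C[:3,3])
rows(A,B,5);rows(B,C,1)
E
```

```text
0.37315529270788367 0.36879247923978187 [[455.1229351 -88.1024901 190.       ]]
[ 570.18824044 -122.02325544  237.58057937] [540.4568807  -70.20652081 238.23961099] [542.44268439 -69.79006424 229.69157039]
[0.0053, 0.0106, -0.001, -0.0049, -0.0002, -0.0312]
[0.005, 0.0108, -0.0009, -0.0049, -0.0002, -0.0312]
[0.0047, 0.011, -0.0009, -0.0049, -0.0002, -0.0312]
[0.0043, 0.0111, -0.0008, -0.0049, -0.0002, -0.0312]
[0.004, 0.0112, -0.0008, -0.0049, -0.0002, -0.0312]
[-0.0006, 0.0, 0.0088, -0.0, 0.035, -0.0]
```

```bash
python3 -m crank '[[0.0053,0.0106,-0.001,-0.005,0,-0.031],[0.005,0.0108,-0.001,-0.005,0,-0.031],[0.0047,0.011,-0.001,-0.005,0,-0.031],[0.0043,0.0111,-0.001,-0.005,0,-0.031],[0.004,0.0112,-0.001,-0.005,0,-0.031]]'
python3 -m crank '[[-0.0005,0,0.0085,0,0.035,0],[0,0,0,0,0,0],[0,0,0,0,0,0]]'
cat > look.py <<'E'
import sys
from h import *; from plant import bot
v=np.load("v2.npy");q=v[:3]; t,b=target(v[5])
A,o=now(); c=bot.capture("wrist"); cv2.imwrite(f"pics/{sys.argv[1]}.png",cv2.resize(c["color"][0:240,200:460],None,fx=2.4,fy=2.4,interpolation=cv2.INTER_CUBIC))
c2=bot.capture("top"); cv2.imwrite(f"pics/{sys.argv[1]}_top.png",cv2.resize(c2["color"][110:345,290:490],(500,588),interpolation=cv2.INTER_CUBIC))
T=wristT(c,A[:3,3],o["tcp_rot"])
print("pose",A[:3,3].round(1),o["tcp_rot"].round(4),"F",o["contact_force"].round(1),"hole",(A@[94,0,22.7,1])[:3].round(1),"peg exp",cab(q,[60+v[5],-130,190]).round(1))
print("crop px: peg top", (proj(c,cab(q,[60+v[5],-130,190]),T)-[200,0])*2.4, "hole", (proj(c,[94,0,17.7],np.linalg.inv(np.asarray(c["tool_from_camera"])))-[200,0])*2.4)
E
python3 look.py w3
```

```text
time: 6.55
tool_pos: [540.4, -69.4, 239.4]
tcp_rot: [3.141, 0.16, -2.933]
contact_force: [1.8, -0.8, -0.6]
grip_width: 20.9
finger_force: 30.0
time: 6.92
tool_pos: [542.2, -70.0, 230.1]
tcp_rot: [3.14, 0.123, -2.936]
contact_force: [-1.9, -0.6, -2.3]
grip_width: 21.2
finger_force: 30.0
pose [542.2 -70.  230.1] [ 3.1404  0.1231 -2.9357] F [-1.9 -0.6 -2.3] hole [453.6 -88.4 196.1] peg exp [[455.1 -88.1 190. ]]
crop px: peg top [[284.27131898 217.74537562]] hole [[284.43667841 209.4154804 ]]
```

View pics/w3.png

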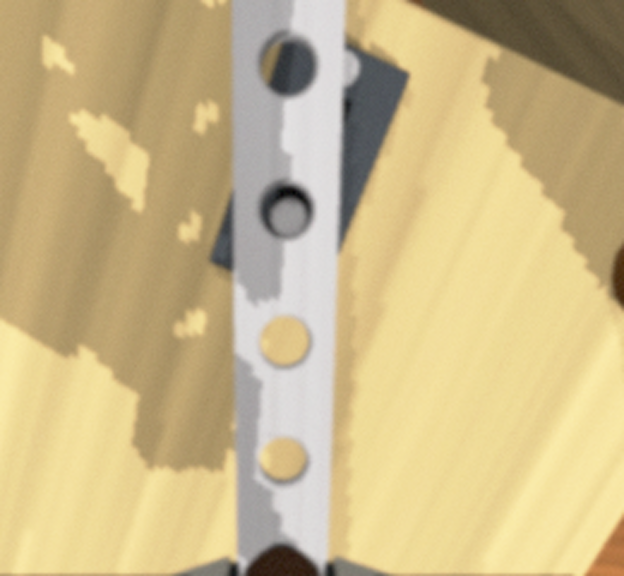

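The crop shows the peg top (289,215) seen through hole 3 (287,210). The scale is about 4.1 px/mm, so it is nearly centred. I'll work out the remaining offset.

```bash
python3 - <<'E'
from h import *; from plant import bot
c=bot.capture("wrist"); A,o=now(); T=wristT(c,A[:3,3],o["tcp_rot"])
p=onplane(c,T,np.array([286.4,214.4])/2.4+[200,0],190)
h=(A@[94,0,22.7,1])[:2]; th=o["tcp_rot"][1]; u=-A[:2,0]/np.hypot(*A[:2,0])
hf=h+u*156*(1-np.cos(th)); d=p-hf
print("peg",p,"hole now",h,"final",hf,"along",d@u,"left",d@[-u[1],u[0]],"lift",th, "hole z",(A@[94,0,22.7,1])[2], 176+156*np.sin(th))
E
```

```text
peg [454.35414646 -87.79294911] hole now [453.76084517 -88.50032388] final [454.9401491  -88.25422638] along -0.4794157252272159 left 0.5712585902349114 lift 0.12435793610639778 hole z 196.47324618456997 195.34987393558262
```

```bash
python3 - <<'E'
from h import *
v=np.load("v2.npy");q=v[:3];t,b=target(v[5])
for a,e,n in ((.124,.084,4),(.084,.044,4),(.044,0,4)): rows(grip(q,t,b,a,1.7),grip(q,t,b,e,1.7),n);print()
E
python3 -m crank '[[0.0005,0.0008,0,0,0,-0.003],[-0.0003,0,0.0025,0,0.01,0],[-0.0003,0,0.0025,0,0.01,0],[0,0,0,0,0,0]]'
python3 -m crank '[[-0.0004,0,0.0025,0,0.01,0],[-0.0005,0,0.0025,0,0.01,0],[0,0,0,0,0,0],[0,0,0,0,0,0]]'
```

```text
[-0.0002, 0.0, 0.0025, 0.0, 0.01, 0.0]
[-0.0002, 0.0, 0.0025, -0.0, 0.01, -0.0]
[-0.0002, 0.0, 0.0025, 0.0, 0.01, 0.0]
[-0.0003, 0.0, 0.0025, 0.0, 0.01, 0.0]

[-0.0002, 0.0, 0.0025, 0.0, 0.01, 0.0]
[-0.0002, 0.0, 0.0025, -0.0, 0.01, -0.0]
[-0.0002, 0.0, 0.0025, -0.0, 0.01, -0.0]
[-0.0003, -0.0, 0.0025, 0.0, 0.01, 0.0]

[-0.0002, 0.0, 0.0028, -0.0, 0.011, -0.0]
[-0.0002, 0.0, 0.0028, -0.0, 0.011, 0.0]
[-0.0002, 0.0, 0.0027, -0.0, 0.011, -0.0]
[-0.0003, 0.0, 0.0027, -0.0, 0.011, -0.0]

time: 7.58
tool_pos: [543.2, -68.8, 225.6]
tcp_rot: [3.141, 0.104, -2.932]
contact_force: [-0.8, 0.1, -2.2]
grip_width: 21.4
finger_force: 30.0
time: 8.07
tool_pos: [544.4, -68.6, 221.0]
tcp_rot: [3.141, 0.085, -2.932]
contact_force: [-1.7, -1.3, -1.1]
grip_width: 21.1
finger_force: 30.0
```

```bash
python3 -m crank '[[-0.0002,0,0.0025,0,0.01,0],[0,0,0,0,0,0],[0,0,0,0,0,0]]'; python3 -m crank '[[0,0,0,0,0,0]]'; python3 -m crank '[[0,0,0,0,0,0]]' ; python3 look.py w4
```

```text
time: 8.45
tool_pos: [544.9, -68.5, 218.6]
tcp_rot: [3.142, 0.075, -2.932]
contact_force: [-1.3, -0.4, -2.2]
grip_width: 20.9
finger_force: 30.0
time: 8.57
tool_pos: [544.8, -68.5, 218.6]
tcp_rot: [3.142, 0.075, -2.932]
contact_force: [-1.9, -1.2, -1.7]
grip_width: 21.4
finger_force: 30.0
time: 8.7
tool_pos: [544.9, -68.5, 218.7]
tcp_rot: [-3.142, 0.075, -2.932]
contact_force: [-1.4, -0.6, -1.9]
grip_width: 21.0
finger_force: 30.0
pose [544.9 -68.5 218.7] [-3.1416  0.0753 -2.9325] F [-1.4 -0.6 -1.9] hole [454.8 -87.6 188.9] peg exp [[455.1 -88.1 190. ]]
crop px: peg top [[282.26276211 212.59415872]] hole [[284.41540393 209.59578267]]
```

```bash
python3 -m crank '[[-0.0002,0,0.0025,0,0.01,0],[-0.0002,0,0.0025,0,0.01,0],[0,0,0,0,0,0]]'; python3 -m crank '[[-0.0002,0,0.0025,0,0.01,0],[-0.0002,0,0.0025,0,0.01,0],[0,0,0,0,0,0]]'; python3 -m crank '[[0,0,0,0,0,0]]'; python3 look.py w5
```

```text
time: 9.18
tool_pos: [545.7, -68.3, 213.3]
tcp_rot: [3.141, 0.055, -2.932]
contact_force: [-1.4, -0.9, -0.9]
grip_width: 21.2
finger_force: 30.0
time: 9.55
tool_pos: [546.4, -68.1, 208.4]
tcp_rot: [3.141, 0.035, -2.932]
contact_force: [-1.2, -0.1, -2.3]
grip_width: 21.3
finger_force: 30.0
time: 9.68
tool_pos: [546.3, -68.2, 208.7]
tcp_rot: [-3.142, 0.035, -2.932]
contact_force: [-0.3, -0.8, -1.5]
grip_width: 21.1
finger_force: 30.0
pose [546.3 -68.2 208.7] [-3.1416  0.0354 -2.9323] F [-0.3 -0.8 -1.5] hole [455.2 -87.5 182.7] peg exp [[455.1 -88.1 190. ]]
crop px: peg top [[282.22734257 208.78622564]] hole [[284.39715899 209.73377871]]
```

View pics/w5.png

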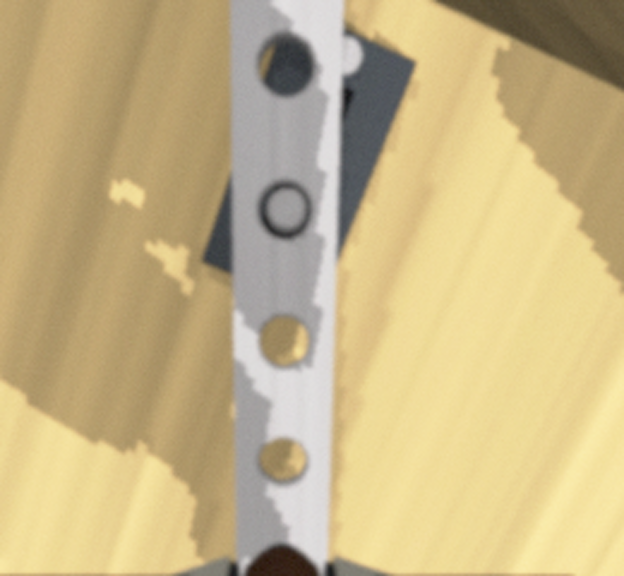

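The peg ring is centred in hole 3 at (286,210). I'll lower the bar the rest of the way.

```bash
python3 -m crank '[[-0.0002,0,0.0025,0,0.01,0],[-0.0002,0,0.0025,0,0.01,0],[0,0,0,0,0,0]]'; python3 -m crank '[[-0.0001,0,0.0025,0,0.01,0],[0,0,0.0015,0,0.005,0],[0,0,0,0,0,0],[0,0,0,0,0,0]]'; python3 -m crank '[[0,0,0,0,0,0]]'
```

```text
time: 10.15
tool_pos: [546.9, -68.0, 203.4]
tcp_rot: [3.141, 0.015, -2.932]
contact_force: [-0.1, -0.1, -2.0]
grip_width: 20.6
finger_force: 30.0
time: 10.65
tool_pos: [547.1, -68.1, 199.9]
tcp_rot: [-3.141, 0.001, -2.932]
contact_force: [2.0, -0.2, -0.2]
grip_width: 21.1
finger_force: 30.0
time: 10.78
tool_pos: [547.1, -68.1, 199.9]
tcp_rot: [-3.141, 0.001, -2.932]
contact_force: [1.5, 0.1, -1.2]
grip_width: 21.5
finger_force: 30.0
```

```bash
python3 -m crank '[[0,0,0.0012,0,0,0],[0,0,0,0,0,0],[0,0,0,0,0,0]]'; python3 -m crank '[[0,0,0,0,0,0],[0,0,0,0,0,0],[0,0,0,0,0,0],[0,0,0,0,0,0],[0,0,0,0,0,0]]' 50; python3 look.py w6
```

```text
time: 11.15
tool_pos: [546.9, -68.1, 198.5]
tcp_rot: [3.142, 0.0, -2.932]
contact_force: [1.5, 0.0, -0.2]
grip_width: 20.9
finger_force: 30.0
time: 11.78
tool_pos: [546.8, -68.1, 198.5]
tcp_rot: [3.142, 0.0, -2.932]
contact_force: [-0.7, -0.9, -0.9]
grip_width: 46.0
finger_force: 0.0
pose [546.8 -68.1 198.5] [ 3.1415  0.     -2.9324] F [-0.7 -0.9 -0.9] hole [454.9 -87.6 175.8] peg exp [[455.1 -88.1 190. ]]
crop px: peg top [[282.12149102 205.56111474]] hole [[284.38092246 209.85337289]]
```

View pics/w6.png

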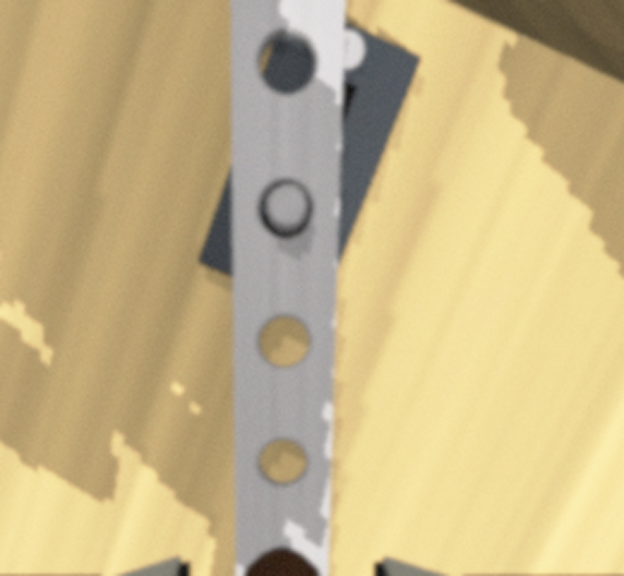

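The fingers are open, and the peg sticks up through hole 3 and casts a shadow on the bar. I'll retreat straight up and check.

```bash
python3 -m crank '[[0,0,-0.02,0,0,0],[0,0,-0.03,0,0,0],[0,0,-0.04,0,0,0],[0,0,-0.04,0,0,0],[0,0,0,0,0,0]]'; python3 -m crank '[[-0.04,0,-0.02,0,0,0],[-0.05,0,0,0,0,0],[-0.03,0,0,0,0,0],[0,0,0,0,0,0]]'; python3 look.py w7
python3 - <<'E'
from h import *; from plant import bot
c=bot.capture("top"); v=np.load("v.npy");q=v[:3];t,b=target(v[5]);p=pivot(t);u=np.array([np.cos(b),np.sin(b),0])
print(((proj(c,cab(q,[p+u*d+[0,0,4] for d in (92,124,156,188,220)]+[p+u*250+[0,0,63],[60+v[5],-130,190]]))-[290,110])*2.5).round(0).tolist())
E
```

```text
time: 12.5
tool_pos: [548.0, -68.3, 331.9]
tcp_rot: [-3.138, 0.006, -2.932]
contact_force: [0.3, 0.0, 0.3]
grip_width: 45.8
finger_force: 0.0
time: 13.0
tool_pos: [665.3, -42.6, 345.0]
tcp_rot: [3.14, -0.004, -2.931]
contact_force: [0.2, 0.2, -0.2]
grip_width: 45.9
finger_force: 0.0
pose [665.3 -42.6 345. ] [ 3.1398 -0.0039 -2.9314] F [ 0.2  0.2 -0.2] hole [573.2 -62.2 322.7] peg exp [[455.1 -88.1 190. ]]
crop px: peg top [[280.57982971 -70.22359341]] hole [[284.37219143 209.87048952]]
[[241.0, 448.0], [235.0, 403.0], [229.0, 358.0], [224.0, 315.0], [218.0, 273.0], [225.0, 216.0], [231.0, 357.0]]
```

View pics/w7_top.png

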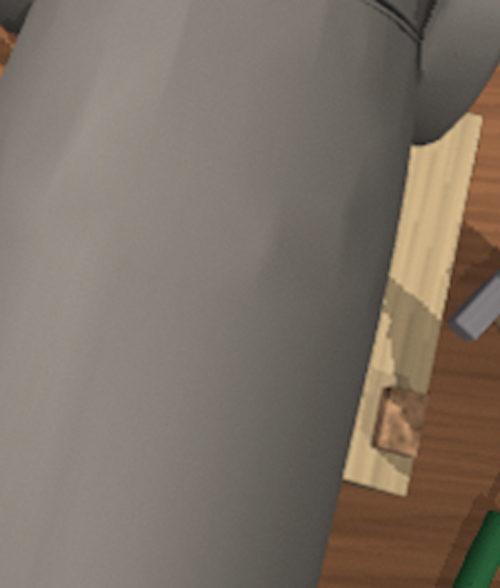

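The arm blocks the top view, and the cork at (400,422) hasn't moved. I'll use the scene camera instead.

```bash
python3 - <<'E'
import cv2; from plant import bot
im=bot.capture("scene")["color"][110:300,200:420]
cv2.imwrite("pics/s8.png",cv2.resize(im,None,fx=3,fy=3,interpolation=cv2.INTER_CUBIC))
E
```

```text
(no output)
```

View pics/s8.png

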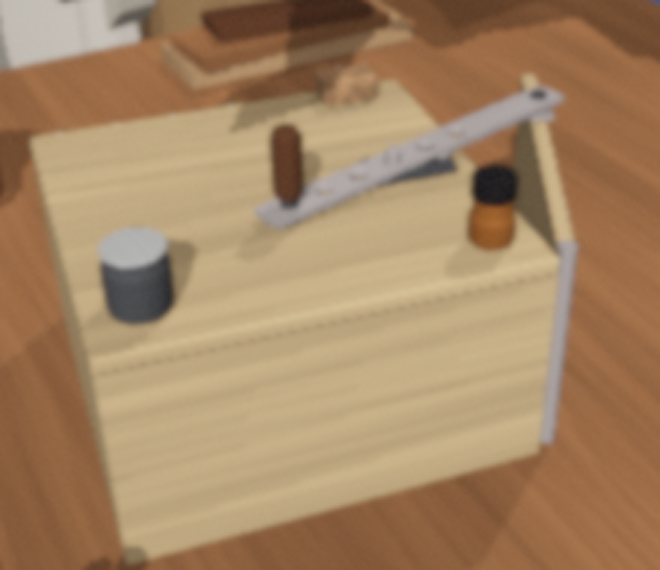

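The bar lies flat on the plate with the peg through the middle hole (around (392,155)). The door stands ajar, the tin, jar and cork are where they stood, and the robot is clear of everything.

```bash
python3 -c "
from plant import bot; print(bot.close_job())"
```

```text
the job is handed in; nothing more can be done
None
```

The door is propped ajar with the third hole over the peg and the bar flat on the peg plate; the knob is released, the tin, jar and cork look unmoved in the camera views, and the job was handed in after about 13 s of robot time with no verdict returned.

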